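# Make up two gel-casting kits in their foam trays

### The job

Make up the two gel-casting kits from the stock laid out on the bench in front of you: combs and tubes on the blue bench paper, the small blue-capped bottle beside it. The green tray gets the red comb, the orange-capped tube and the small bottle; the yellow tray gets the white comb and the blue-capped tube. Seat each thing in the foam pocket cut to its shape, keep the bottle upright, and leave the tweezers and the timer where they lie.

Things in the scene. Friction and masses are not known exactly. Their poses are not given: they have to be found in the camera images.
- tray_green: Green-rimmed tray, fixed, 144 (x) by 140 (y) mm, rim 26 mm high; origin on the bench under its centre. Dark foam flush with the rim, grey inside; pockets (tray frame, mm): comb pocket at (-21,+36), 90 (x) by 50 (y), 6 deep; round well for the bottle at (-21,-30), 68 across, 22 deep; tube trough at (+48,0), 32 (x) by 126 (y), 10 deep. Yaw 0: x ahead, y left.
- tray_yellow: Yellow-rimmed tray, fixed, 144 (x) by 140 (y) mm, rim 26 mm high; origin on the bench under its centre. Dark foam flush with the rim, grey inside; pockets (tray frame, mm): comb pocket at (-21,+36), 90 (x) by 50 (y), 6 deep; round well for the bottle at (-21,-30), 68 across, 22 deep; tube trough at (+48,0), 32 (x) by 126 (y), 10 deep. Yaw 0: x ahead, y left.
- comb_red: Red gel comb lying flat, 40 mm wide (x), 80 mm long (y); thick back on the +x side 9 mm high, toothed side 6 mm high. Origin under its centre, on the underside. Grip it across its 40 mm width (fingers on the -x and +x edges, tips near the bench). It may go into its pocket either way round. About 20 g.
- comb_white: White gel comb lying flat, 40 mm wide (x), 80 mm long (y); thick back on the +x side 9 mm high, toothed side 6 mm high. Origin under its centre, on the underside. Grip it across its 40 mm width (fingers on the -x and +x edges, tips near the bench). It may go into its pocket either way round. About 20 g.
- tube_orange: A white conical tube with an orange screw cap, lying flat along its y axis, 117 mm long, cap 22 mm across, body 16 mm wide and 18 mm high where gripped; does not roll. Origin on the underside at mid length. May lie either way round in its trough. About 20 g.
- tube_blue: A white conical tube with a blue screw cap, lying flat along its y axis, 117 mm long, cap 22 mm across, body 16 mm wide and 18 mm high where gripped; does not roll. Origin on the underside at mid length. May lie either way round in its trough. About 20 g.
- bottle: Small translucent laboratory bottle (far smaller than the two at the back) with a blue screw cap, standing, 56 mm across, 110 mm high; the cap, 45 mm across, is from 74 to 110 mm height: grip it there. Origin under its centre, on the underside. About 190 g.
- tweezers: Steel tweezers lying on the bench, 129 mm long (y), 17 mm wide, 9 mm high, origin under the centre. Bystander: stays where it is.
- timer: White bench timer with coloured buttons, 68x64x19 mm, origin under the centre. Bystander: stays where it is.
Things that resemble listed ones, but are neither listed nor needed, are in the scene too. What is shaped like the bottle but pink is not meant.

How it is judged:
By the outcome, as a careful person would: the job done as asked, in the order asked, and still so for the second after the job is handed in, with the robot touching nothing.
It also fails if it takes over 106 s, if anything falls off the work surface, if the arm or the gripper's body presses on something with over 40 N, if the wrist force passes 120 N, or if a joint passes its speed limit or range.

### The arm

A 6-joint arm with a two-finger parallel gripper is mounted at the origin on a cart in front of the work surface, level with it; the furniture and walls round the work are solid. World frame = base frame: x ahead of the robot, y to its left, z up, the work surface at z = 0. Lengths are in m, angles in rad, forces in N, time in s.
With the tool pointing down it reaches from about 0.35 to 0.725 m from the base axis. Payload 4.3 kg.
Tool frame: the origin (TCP) lies midway between the tips of the shut fingers; the grasp point (between the pads) lies 19 mm behind it; z points along the fingers, y is the line along which they close (so a half turn about z gives the same grasp; the last joint's range is limited). The gripper opens to 85 mm and grips with 20 to 120 N. Pads are 22 mm wide; open, the fingers measure 114 mm over their backs; the gripper's body (76 mm by 85 mm) begins 54 mm behind the grasp point. The pads swing forward as they close: fully open they stand 13 mm farther back than shut.
Start: joints at [-1.391, 0.377, 0.081, 1.274, 0, 1.46], TCP at [0.164, -0.551, 0.231] pointing down, gripper open.
Joint ranges: [-2.72, 2.72], [-0.84, 1.66], [-1.02, 1.22], [-1.77, 2.12], [-1.37, 1.28], [-3.14, 3.14]. Speed limits (rad/s): [2.57, 2.57, 3.14, 3.14, 3.14, 3.14].

### API

Orientations are given as a unit quaternion [w, x, y, z].
In Python, from plant import robot gives the robot as it stands. Calls block until the motion is done:
- robot.move_ptp(position, orientation): joint-space move of the TCP to a pose.
- robot.movel(position, rotation=None, max_speed=0.15, force_limit=None): straight line of the TCP; rotation=None keeps the orientation; max_speed is the mean speed in m/s. With force_limit (N) it stops when the force on the tool has changed by that much, and returns True; else False.
- robot.move_j(angles): joint-space move.
- robot.gripper_open() and robot.close_gripper(squeeze=None): open the fingers fully, or close them until they stop; squeeze is the grip in N (None keeps the last).
- robot.wait(seconds).
- robot.solve_ik(position, orientation): joint angles nearest the present ones, or None.
- robot.capture(name): name is "side" or "top" or "wrist"; returns the picture (420x560x3 uint8, red, green, blue); there is no depth.
- robot.calibration(name): a dict with "fovy" (degrees; the focal length in pixels is half the picture's height over the tangent of half this angle, whatever the lens; pixels are square), "cx", "cy" (the principal point, pixels), "view" (4x4, takes a point from world to camera coordinates). Camera axes: x right, y down, z forward; pixel columns grow to the right and rows downward; lengths in m; the calibration is good to about 2 mm. The wrist camera is an equidistant fisheye: a pixel r from the principal point sees the ray r / f radians off the axis. A picture is of the moment at which its call begins: read the wrist's pose just before it. calibration takes no time and is no camera call; for the wrist camera it gives the pose at the moment of the call.
A pose or a line that the arm cannot do raises robot.IKError and nothing moves.
- robot.finish_job(): hands the job in; it is judged then, once.
Readings, each from a call of its own:
- robot.get_clock(): time.
- robot.get_joint_positions(): joint angles.
- robot.get_joint_velocities(): joint speeds.
- robot.get_effort(): joint torques, N m.
- robot.get_position(): TCP position.
- robot.get_eef_rot(): TCP orientation.
- robot.get_ft_force(): force on the tool from outside, world axes, zero at the start.
- robot.get_torque(): the same for the moment, N m.
- robot.get_gripper_width(): finger opening in m.
- robot.get_finger_force(): force on a finger pad.
Only numpy, scipy, OpenCV 4.12 (cv2) and the standard library are available. Lean on these libraries where they do the work, as an engineer would, in place of code of your own. Each camera call takes 0.05 s, during which the arm holds its last target. There are 200 camera calls.

## Working session

There is one attempt and no reset: what is moved stays moved. The work goes in short steps, each a Python script; the robot and the scene stay as the last script left them, time stands still between calls to the robot, and variables do not carry over. Pictures are saved under pics/ and viewed, at most 16 in all, crops included, and the job is handed in when it is done.

```bash
mkdir -p pics
python3 - <<'E'
from plant import robot
import cv2
for n in("top","side"):
    cv2.imwrite(f"pics/{n}0.png",cv2.resize(robot.capture(n)[:,:,::-1],(800,600),interpolation=cv2.INTER_CUBIC))
    c=robot.calibration(n);print(n,c["fovy"],c["cx"],c["cy"],c["view"])
print(robot.get_eef_rot(),robot.get_clock())
E
```

```text
top 56.87686477195804 279.13298289319266 209.41679940266476 [[-0.01058106 -0.99992089  0.00680077  0.06801192]
 [-0.9851309   0.00925775 -0.17155582  0.51527333]
 [ 0.17147929 -0.0085149  -0.98515093  1.1535499 ]
 [ 0.          0.          0.          1.        ]]
side 49.210306865073846 280.84778698047097 212.60726625251553 [[-0.9931717  -0.116185   -0.01053637  0.55164969]
 [-0.09139669  0.8310327  -0.5486632   0.00204451]
 [ 0.0725025  -0.54395377 -0.83597708  1.32599133]
 [ 0.          0.          0.          1.        ]]
[-9.12443738e-04  9.89520315e-01  1.44390833e-01 -2.38670033e-05] 0.1
```

View pics/top0.png

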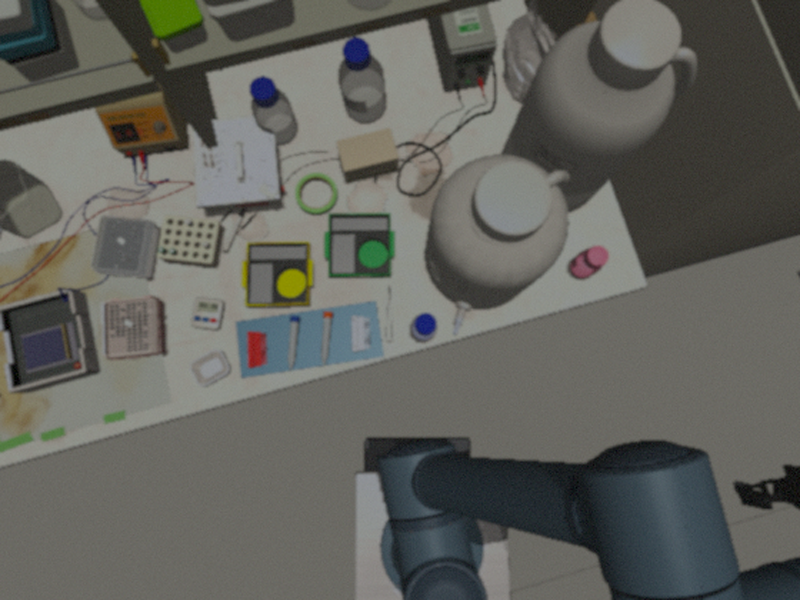

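View pics/side0.png

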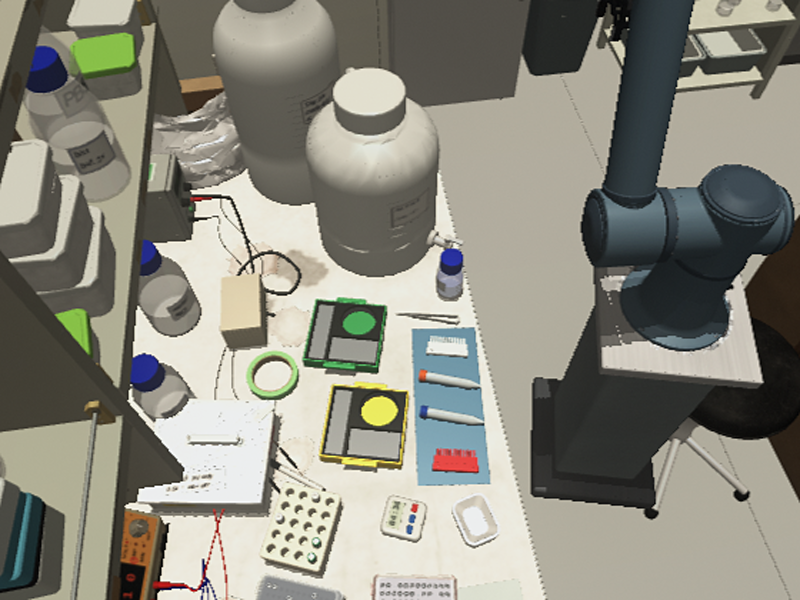

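The top view (800-px scale) shows the red comb at (257,348), blue tube at (293,342), orange tube at (327,338), white comb at (360,333), tweezers at (390,315) and small bottle at (425,326). The green tray is at (359,246), the yellow one at (278,275) and the carboy near the bottle at about (497,245).

Bottle candidates: blue-capped small one at (425,326), big ones at the back at (265,100) and (357,65), and a pink one at (588,262). (425,326) fits: it is small, blue-capped and beside the paper. I'll take enlarged crops to confirm and measure.

```bash
python3 - <<'E'
from plant import robot
import cv2
def crop(n,x0,y0,w,h,s):
    im=robot.capture(n)[y0:y0+h,x0:x0+w,::-1]
    cv2.imwrite(f"pics/{n}c.png",cv2.resize(im,None,fx=s,fy=s,interpolation=cv2.INTER_CUBIC))
crop("top",160,140,160,130,5) 
crop("side",205,170,145,180,3.3)if 0 else crop("side",210,165,140,180,3)
E
python3 - <<'E'
E
```

```text
(no output)
```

View pics/topc.png

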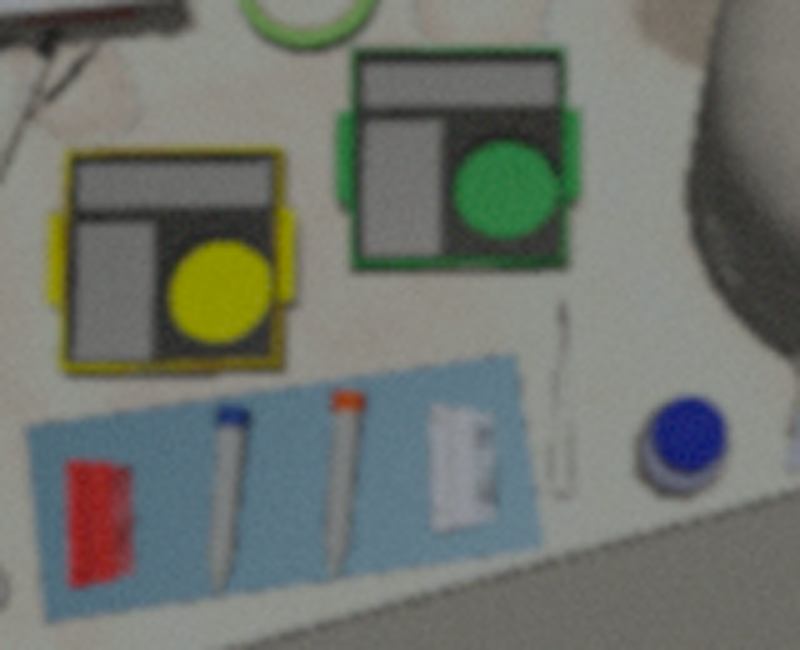

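View pics/sidec.png

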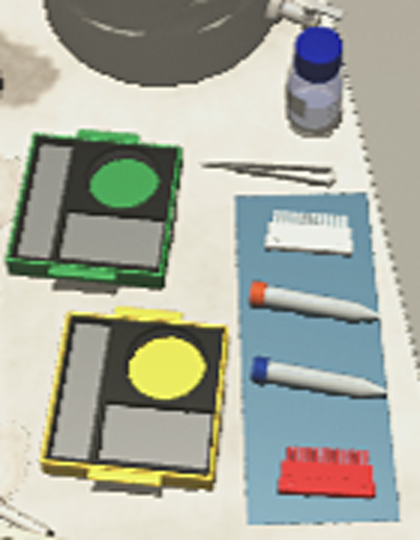

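Small blue-capped bottle confirmed in the crop, with its cap centre at (690,435). I'll locate everything from both views.

```bash
cat > h.py <<'E'
from plant import robot
import numpy as np, math
def px(n,u,v,z,c=None):
    c=c or robot.calibration(n); V=np.array(c["view"]); f=210/math.tan(math.radians(c["fovy"]/2))
    a,b=(u-c["cx"])/f,(v-c["cy"])/f
    if n=="wrist":
        r=math.hypot(a,b); d=np.array([a*math.sin(r)/r,b*math.sin(r)/r,math.cos(r)]) if r else np.array([0,0,1.])
    else: d=np.array([a,b,1])
    R=V[:3,:3]; o=-R.T@V[:3,3]; d=R.T@d
    return o+d*(z-o[2])/d[2]
T=lambda u,v,z:px("top",160+(u+.5)/5-.5,140+(v+.5)/5-.5,z)[:2]*1000
S=lambda u,v,z:px("side",210+(u+.5)/3-.5,165+(v+.5)/3-.5,z)[:2]*1000
E
python3 - <<'E'
from h import *
np.set_printoptions(precision=1,suppress=True)
def p(n,*a): print(n,*[x for x in a], np.mean(a,0))
p("green",*[T(u,v,.026) for u,v in((352,48),(568,48),(568,270),(352,270))])
p("greenpk comb,well,tube",T(402,188,.02),T(506,190,.004),T(458,83,.016))
p("yellow",*[T(u,v,.026) for u,v in((68,150),(284,150),(285,370),(63,372))])
p("red",*[T(u,v,.007) for u,v in((68,462),(132,466),(132,580),(70,588))])
p("white",*[T(u,v,.007) for u,v in((430,404),(496,412),(494,524),(434,530))])
p("whiteS",*[S(u,v,.007) for u,v in((275,210),(348,218),(353,246),(265,240))])
p("redS",*[S(u,v,.007) for u,v in((284,447),(375,455),(375,490),(277,486))])
p("blue",T(232,413,.012),T(218,590,.009)); p("blueS",S(256,370,.012),S(385,393,.009))
p("orange",T(348,400,.012),T(333,576,.009)); p("orangeS",S(253,294,.012),S(379,317,.009))
p("bottle",T(690,435,.11));p("bottleS",S(319,42,.11))
p("greenS",*[S(u,v,.026) for u,v in((35,133),(185,147),(163,277),(8,264))])
p("yellowS",*[S(u,v,.026) for u,v in((70,311),(229,323),(213,480),(42,464))])
p("spigot",T(795,440,.06)); p("tweez",T(563,300,.005),T(553,495,.005),T(573,495,.005))
E
```

```text
green [717.5 218.9] [716.3  79.7] [570.   80.9] [571.2 217.3] [643.8 149.2]
greenpk comb,well,tube [625.9 186.6] [628.1 120.8] [696.7 151.2] [650.2 152.9]
yellow [651.1 399. ] [649.9 261.5] [507.7 258.4] [507.7 397. ] [579.1 329. ]
red [453.4 396.9] [450.5 356.5] [379.  354.4] [374.5 392.8] [414.3 375.1]
white [488.1 169.2] [482.6 127.4] [411.7 128.7] [408.3 166.3] [447.7 147.9]
whiteS [482.4 129.6] [414.2 130.7] [407.8 159.9] [488.6 162.5] [448.3 145.7]
redS [453.7 359.1] [377.3 357.5] [375.7 387.6] [456.4 393.3] [415.8 374.4]
blue [482.8 293.5] [372.2 300.3] [427.5 296.9]
blueS [483.9 294.3] [371.8 301.8] [427.8 298.1]
orange [490.4 220.5] [380.1 229. ] [435.3 224.7]
orangeS [493.8 221.5] [380.6 230.3] [437.2 225.9]
bottle [453.5  10.5] [453.5  10.5]
bottleS [455.9   7.8] [455.9   7.8]
greenS [717.1  81.2] [572.8  81.3] [574.7 220.7] [714.8 223.1] [644.9 151.6]
yellowS [651.3 263. ] [511.3 259.1] [508.7 400.9] [650.1 403.2] [580.4 331.6]
spigot [456.2 -55.8] [456.2 -55.8]
tweez [554.9  84.4] [429.7  91.6] [429.6  79. ] [471.4  85. ]
```

```bash
cat >> h.py <<'E'
import cv2
rad=math.radians
def q(psi): return [0,math.cos(psi/2),math.sin(psi/2),0]
def Q(deg,p):
    # half-turn-equivalent orientation with the smallest last-joint angle
    c=[]
    for k in(0,180,-180):
        s=robot.solve_ik(p,q(rad(deg+k)))
        if s is not None: c.append((abs(s[5]),q(rad(deg+k))))
    return min(c,key=lambda t:t[0])[1]
def over(x,y,deg,z): robot.move_ptp([x,y,z],Q(deg,[x,y,z]))
def pick(x,y,deg,z,squeeze=30,hz=.12,lift=.12):
    over(x,y,deg,hz)
    if robot.movel([x,y,z],max_speed=.15,force_limit=15): print("contact at",robot.get_position())
    robot.close_gripper(squeeze); w=robot.get_gripper_width()
    robot.movel([x,y,lift],max_speed=.2)
    print("width %.4f -> %.4f clock %.1f"%(w,robot.get_gripper_width(),robot.get_clock()))
def place(x,y,deg,z,hz=.12,up=.12):
    over(x,y,deg,hz)
    if robot.movel([x,y,z],max_speed=.15,force_limit=12): print("contact at",robot.get_position())
    robot.gripper_open(); robot.movel([x,y,up],max_speed=.25)
    print("placed, clock %.1f"%robot.get_clock())
def snap(n,name,box=None,s=1.4):
    im=robot.capture(n)[:,:,::-1]
    if box: x,y,w,h=box; im=im[y:y+h,x:x+w]
    cv2.imwrite(f"pics/{name}.png",cv2.resize(im,None,fx=s,fy=s,interpolation=cv2.INTER_CUBIC))
E
python3 - <<'E'
from h import *
print([T(u,v,0).round() for u,v in((690,200),(720,290),(760,345),(795,365))])
for a in (-1.2,0.3,):
    p=[.36*math.cos(a),.36*math.sin(a),.3]; print(robot.solve_ik(p,q(a)),robot.solve_ik(p,q(math.pi+a)),robot.solve_ik(p,q(a-math.pi)))
for p,d in(([.415,.375,.002],2.4),([.623,.186,.03],0),([.692,.15,.03],90),([.628,.33,.03],90),([.559,.366,.03],0),([.455,.009,.076],45),([.623,.12,.08],45)):
    s=robot.solve_ik(p,Q(d,p)); print(p,np.round(s,2))
E
```

```text
[array([621.,   1.]), array([562., -17.]), array([525., -42.]), array([512., -64.])]
[-1.37675223 -0.0722372  -0.27878769  1.36424583  0.          2.96484043] [-1.37675223 -0.0722372  -0.27878769  1.36424583  0.         -0.17675223] [-1.37675223 -0.0722372  -0.27878769  1.36424583  0.         -0.17675223]
[ 0.12324777 -0.0722372  -0.27878769  1.36424583  0.          2.96484043] [ 0.12324777 -0.0722372  -0.27878769  1.36424583  0.         -0.17675223] [ 0.12324777 -0.0722372  -0.27878769  1.36424583  0.         -0.17675223]
[0.415, 0.375, 0.002] [ 0.62  0.52 -0.33  0.72  0.    0.58]
[0.623, 0.186, 0.03] [ 0.19  0.65 -0.02  0.91  0.    0.19]
[0.692, 0.15, 0.03] [ 0.12  0.76  0.19  1.01  0.   -1.45]
[0.628, 0.33, 0.03] [ 0.39  0.76  0.2   1.01  0.   -1.18]
[0.559, 0.366, 0.03] [0.48 0.68 0.05 0.94 0.   0.48]
[0.455, 0.009, 0.076] [-0.12  0.26 -0.52  0.8   0.   -0.91]
[0.623, 0.12, 0.08] [ 0.09  0.57 -0.    0.99  0.   -0.7 ]
```

Run:
```python
from h import *
a=-1.2; j=robot.solve_ik([.36*math.cos(a),.36*math.sin(a),.3],q(math.pi+a)); robot.move_j(j)
j[0]=.62; robot.move_j(j); print(robot.get_clock())
pick(.415,.375,2.4,.001)
snap("wrist","w1")
print(robot.get_position(),robot.get_clock())
```

```text
3.8167
width 0.0389 -> 0.0392 clock 7.0
[0.41389995 0.37414796 0.11821122] 7.1
```

View pics/w1.png

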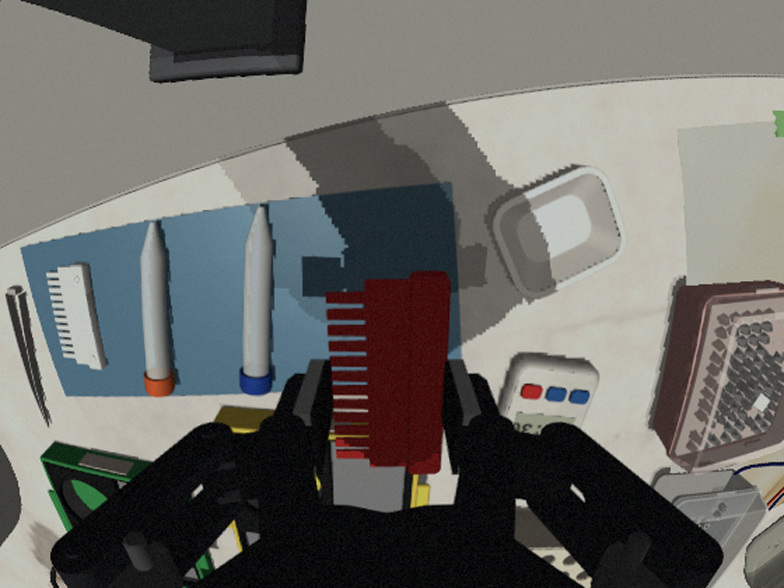

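The comb is held level near its middle. I'll place it, then take the blue tube.

Run:
```python
from h import *
place(.623,.1865,0,.026)
pick(.4277,.3005,-3.9,.010)
snap("wrist","w2"); snap("side","s2",(210,165,140,180),3)
```

```text
contact at [0.62008093 0.18751396 0.02470589]
placed, clock 9.9
width 0.0153 -> 0.0151 clock 13.0
```

View pics/w2.png

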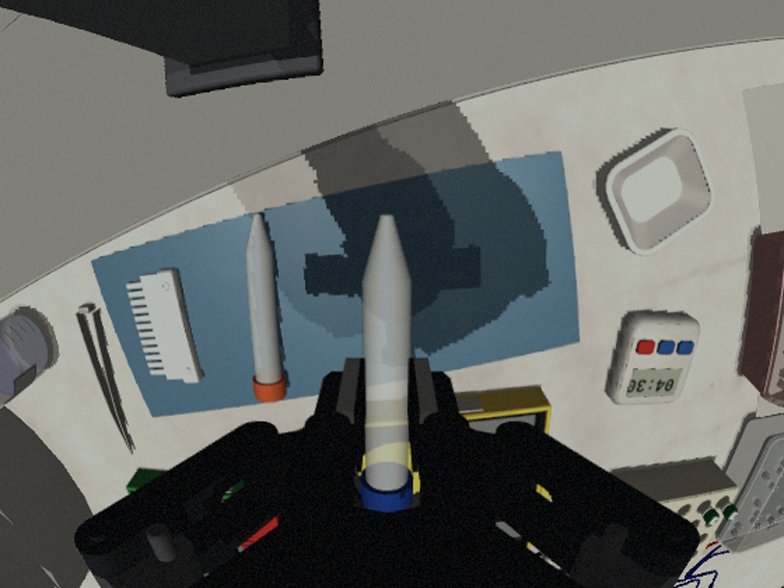

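View pics/s2.png

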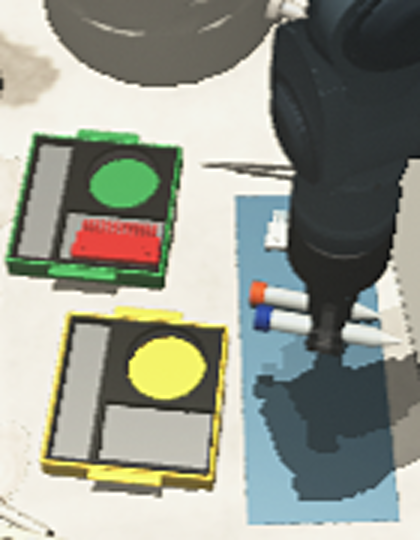

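Run:
```python
from h import *
np.set_printoptions(precision=1,suppress=True)
p=robot.get_position(); print(p, robot.solve_ik([.628,.3305,.12],Q(90,[.628,.3305,.12])))
a,b=S(256,318,p[2]),S(400,342,p[2]); print(a,b,(a+b)/2)
for z in(.027,.032):print([S(u,v,z) for u,v in((81,222),(161,230),(155,263),(72,258))])
```

```text
[0.4 0.3 0.1] [ 0.4  0.7  0.3  1.2  0.  -1.2]
[485.3 296.7] [370.  304.9] [427.6 300.8]
[array([656.8, 173.5]), array([582.9, 173.8]), array([583.6, 208. ]), array([658.5, 211.3])]
[array([655.8, 176.3]), array([582.3, 176.6]), array([583. , 210.7]), array([657.6, 213.9])]
```

Run:
```python
from h import *
place(.628,.3305,90,.0275)
snap("top","t3",(170,140,110,90),7)
snap("wrist","w3")
```

```text
contact at [0.62585567 0.32976252 0.02624607]
placed, clock 16.5
```

View pics/w3.png

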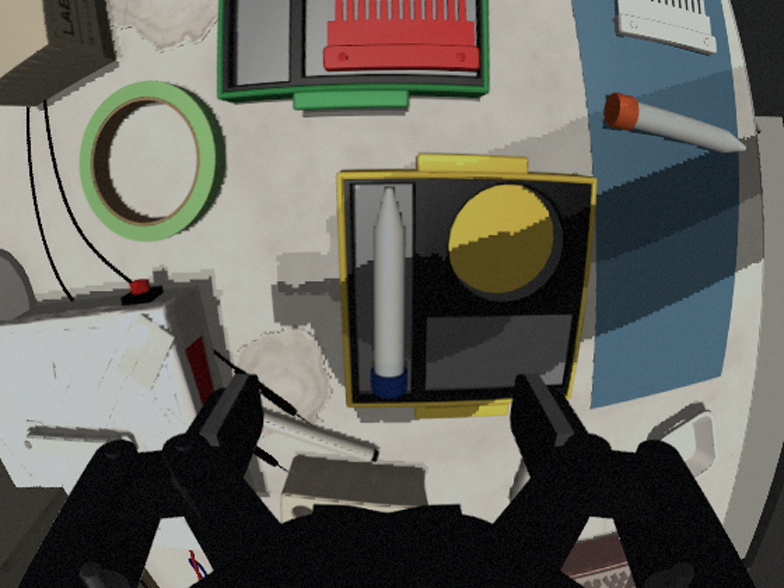

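The blue tube lies in its trough, from (390,190) to (388,385). Next is the orange tube.

Run:
```python
from h import *
pick(.4367,.2315,-4,.010)
place(.6925,.1505,90,.0275,up=.15)
snap("wrist","w4"); 
c=robot.calibration("wrist"); import pickle; pickle.dump(c,open("c4","wb"))
```

```text
width 0.0148 -> 0.0151 clock 20.2
contact at [0.6902247  0.15056614 0.02629968]
placed, clock 23.9
```

View pics/w4.png

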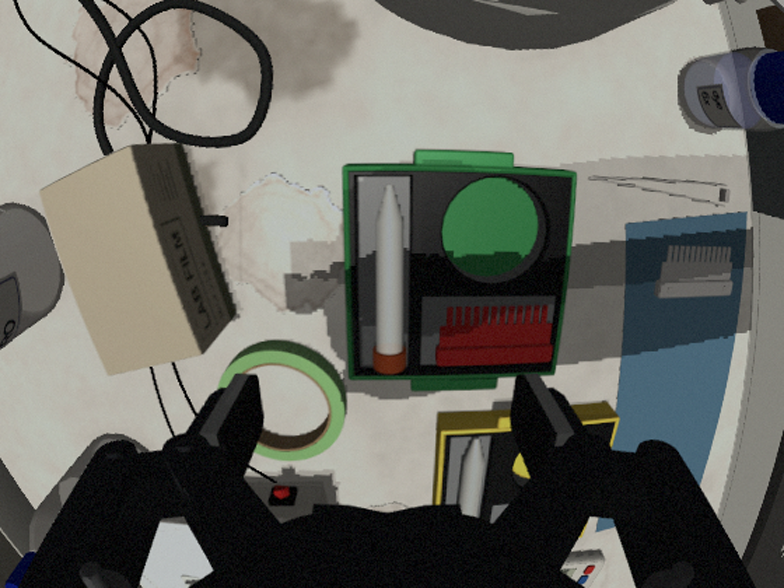

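The orange tube is in its trough, from (388,190) to (388,370). The red comb at (438–553, 308–365) sits close to the pocket's right-hand edge, so I'll measure it.

Run:
```python
from h import *
import pickle
np.set_printoptions(precision=1,suppress=True)
c=pickle.load(open("c4","rb"))
W=lambda u,v,z:px("wrist",u/1.4,v/1.4,z,c)[:2]*1000
print("tray",[W(u,v,.026) for u,v in((345,166),(577,172),(558,376),(349,378))])
print("pocket",[W(u,v,.026) for u,v in((421,296),(556,296),(548,368),(420,366))])
print("back",[W(u,v,.029) for u,v in((437,346),(553,346),(551,362),(437,364))], "teeth",[W(u,v,.026) for u,v in((447,306),(547,305))])
snap("wrist","w5",(290,200,120,75),6.6)
```

```text
tray [array([714.2,  80.8]), array([573.7,  80.3]), array([570.8, 219.2]), array([715.2, 216.8])]
pocket [array([669.2, 159.7]), array([580.9, 160.2]), array([579.5, 212.4]), array([668.5, 208. ])]
back [array([658.3, 192.3]), array([579.6, 194.4]), array([579.2, 206.3]), array([657.8, 205.2])] teeth [array([652.7, 166.4]), array([586.5, 166.3])]
```

View pics/w5.png

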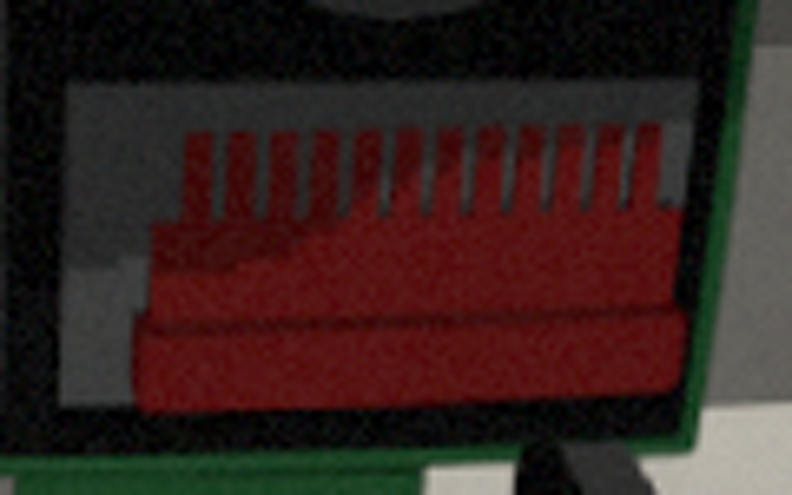

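Run:
```python
from h import *
robot.close_gripper(20)
for x in(.590,.645):
    over(x,.200,0,.06); robot.movel([x,.200,.037],max_speed=.1); robot.wait(.2)
    r=robot.movel([x,.200,.022],max_speed=.02,force_limit=4); print(r,robot.get_position(),robot.get_ft_force())
    robot.movel([x,.200,.06],max_speed=.1)
robot.gripper_open()
print(robot.get_clock())
snap("top","t6",(170,140,110,90),7)
```

```text
True [0.59012989 0.20003206 0.02907734] [-0.24227917  0.10691137  5.25465688]
True [0.64514911 0.19999862 0.02906202] [-0.17803726 -0.67404131  4.665059  ]
30.4083
```

View pics/t6.png

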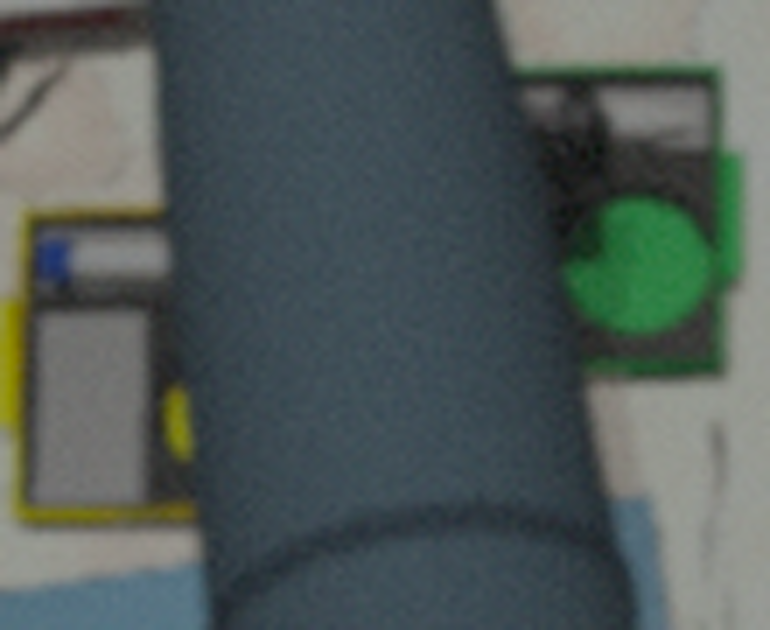

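The top view is mostly blocked by the arm, but pressing on the red comb gave 29.1 mm at both ends, so it is fully seated. Next is the white comb.

Run:
```python
from h import *
robot.movel([.645,.2,.12],max_speed=.2)
pick(.448,.154,.7,.001)
place(.5615,.366,0,.0265,up=.15)
snap("wrist","w7")
c=robot.calibration("wrist"); import pickle; pickle.dump(c,open("c7","wb"))
```

```text
width 0.0385 -> 0.0373 clock 33.9
contact at [0.56038248 0.36448038 0.02556422]
placed, clock 36.7
```

View pics/w7.png

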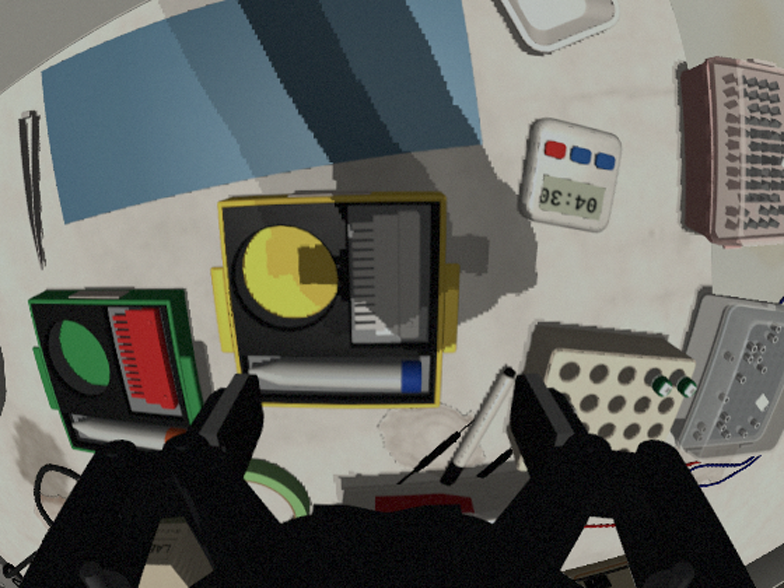

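Run:
```python
from h import *
robot.close_gripper(20)
for x in(.535,.588):
    over(x,.381,0,.06); robot.movel([x,.381,.037],max_speed=.1); robot.wait(.2)
    r=robot.movel([x,.381,.022],max_speed=.02,force_limit=4); print(r,robot.get_position())
    robot.movel([x,.381,.06],max_speed=.1)
robot.gripper_open(); robot.movel([.588,.381,.2],max_speed=.25)
pick(.4547,.0092,-45,.075,60,hz=.2,lift=.16)
snap("wrist","w8");snap("side","s8",(210,130,140,150),4)
```

```text
True [0.53504156 0.3810414  0.02908572]
True [0.58818936 0.38109257 0.02912313]
width 0.0439 -> 0.0444 clock 46.4
```

View pics/w8.png

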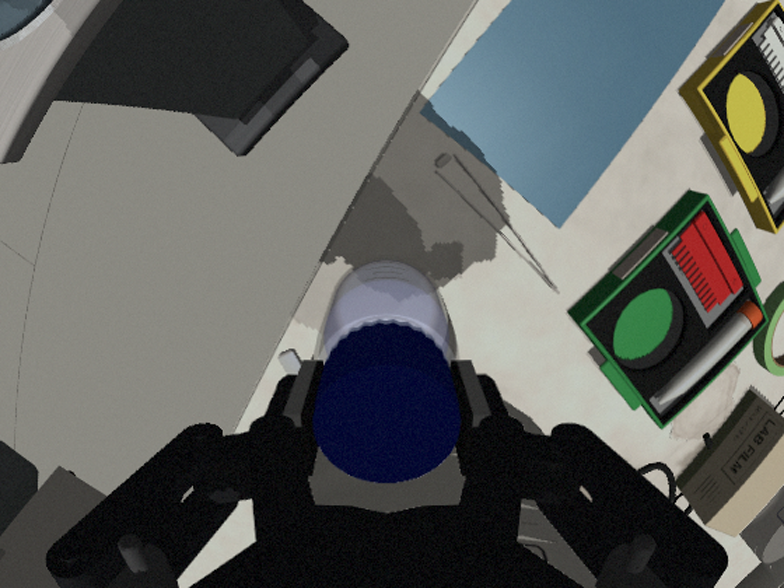

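The bottle is held by its cap and hanging straight, and the white comb is seated (29.1 mm at both ends). I'll place the bottle in the green well.

Run:
```python
from h import *
robot.movel([.50,.10,.16],max_speed=.2)
over(.623,.1205,-45,.16)
robot.movel([.623,.1205,.11],max_speed=.12); robot.wait(.3); print(robot.get_position())
r=robot.movel([.623,.1205,.077],max_speed=.04,force_limit=6); print(r,robot.get_position())
robot.gripper_open(); robot.wait(.2)
robot.movel([.623,.1205,.2],max_speed=.15); 
robot.move_ptp([.40,.12,.25],Q(0,[.40,.12,.25])); robot.wait(.3)
print(robot.get_clock()); snap("wrist","w9"); snap("side","s9",(180,150,180,210),2.8)
```

```text
[0.62361965 0.12055718 0.11092783]
True [0.62231215 0.12060453 0.08088742]
52.15
```

View pics/s9.png

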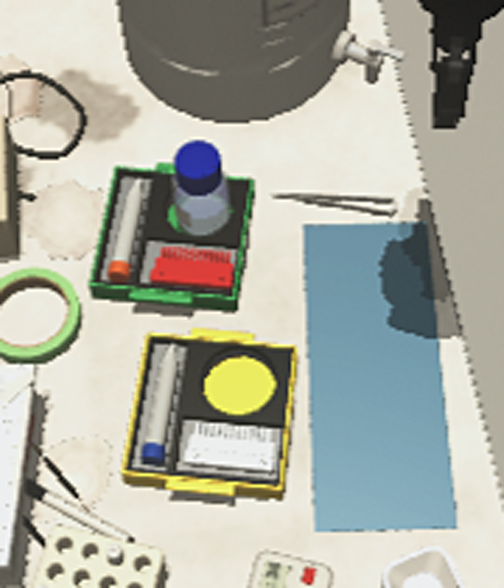

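View pics/w9.png

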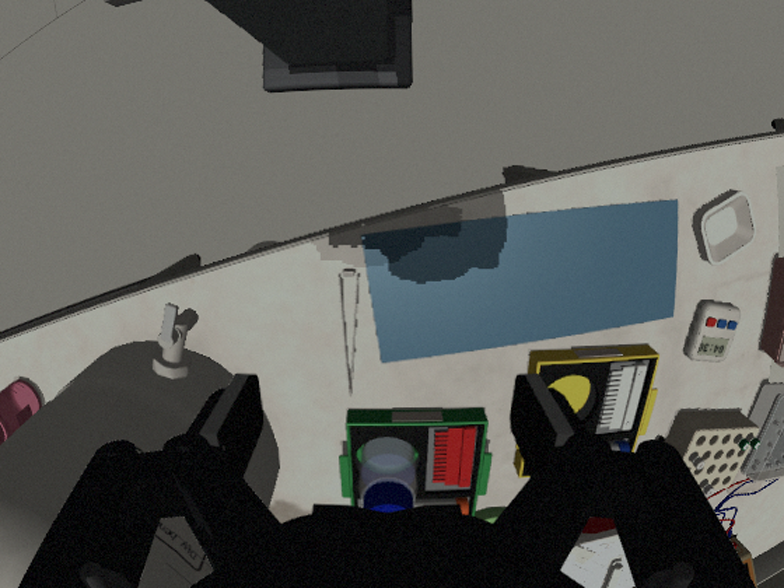

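Both kits look complete, with the bottle upright in the well and the tweezers and timer undisturbed. I'll do one light touch on the cap to confirm the bottle's height (114 mm if seated).

Run:
```python
from h import *
np.set_printoptions(precision=1,suppress=True)
print("cap xy side", px("side",180+197/2.8,150+152/2.8,.114)*1000)
robot.close_gripper(20)
over(.622,.1205,-45,.2); robot.movel([.622,.1205,.124],max_speed=.1); robot.wait(.2)
print(robot.movel([.622,.1205,.105],max_speed=.02,force_limit=3),robot.get_position()*1000)
robot.movel([.622,.1205,.2],max_speed=.1)
over(.40,.12,0,.25); robot.wait(.5); print(robot.get_clock(), robot.get_ft_force())
```

```text
cap xy side [622.  114.7 114. ]
True [622.4 120.5 114.1]
58.0417 [0.7 0.  0.4]
```

Contact came at 114.1 mm, so the bottle is fully seated and upright.

```bash
python3 -c "
from plant import robot
print(robot.finish_job())"
```

```text
the job is handed in; nothing more can be done
None
```

Both gel-casting kits are made up and handed in after about 58 s: height checks showed the combs and upright bottle fully seated, the two tubes I checked by camera only, and the tweezers and timer were left where they lay.

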